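# Tip a barrow of fired clay wasters into the grog crate

### The arm

A 6-joint arm with a two-finger parallel gripper is mounted at the origin on the work surface. World frame = base frame: x ahead of the robot, y to its left, z up, the work surface at z = 0. Lengths are in m, angles in rad, forces in N, time in s.
With the tool pointing down it reaches from about 0.375 to 0.9 m from the base axis. Payload 3.1 kg.
Tool frame: the origin (TCP) lies at the very end of the fingers, on their centre line; the grasp point (between the pads) lies 19 mm behind it (robot.grip_depth is the distance from the TCP to the grasp point, in m); z points along the fingers, y is the direction in which the jaws open and shut (so a half turn about z gives the same grasp; the last joint's range is limited). The gripper opens to 87 mm and grips with 3 to 60 N. Pads are 19 mm wide; open, the fingers measure 117 mm over their backs; the gripper's body (75 mm by 190 mm) begins 51 mm behind the grasp point.
Start: joints at [1.067, 0.527, 1.433, -0, 1.181, -0.178], TCP at [0.2, 0.592, 0.223] pointing down, gripper open.
Joint ranges: [-3.08, 3.08], [-0.75, 2.2], [0.22, 2.44], [-1.43, 4.57], [0, 2.65], [-2.85, 2.85]. Speed limits (rad/s): [2.79, 2.79, 3.14, 3.14, 3.14, 3.14].

### API

Orientations are given as a unit quaternion [x, y, z, w].
In Python, from rig import robot gives the robot as it stands.
- The arm moves only by the tool drive_tool, never from a script. Its argument "series" is a list of rows, each a list of 7 numbers: the shift along the tool's x, y, z in m, then the turn, a rotation vector about the tool's x, y, z in degrees, then the opening, from 0 (shut) to 1 (fully open). A call has 1 to 5 rows; each row shifts and turns the commanded pose from where the row before left it, along the tool's axes as they then stand; what a row does not reach is not made up. A row lasts 1/8 s, in which the tool goes at most 62.5 mm and 10.7 degrees, less where a joint would pass 70% of its speed; a pose out of reach is approached as far as the arm can. A call is refused whole if a number of a shift passes 0.0625 or a number of a turn 10.7, either way. A call with a gripper value outside its range is refused whole. The fingers move at their own pace and stop on an object; "squeeze" is the grip in N (left out, the last holds). Time passes only in rows, so rows that do not move let the fingers close. It gives the time, the measured TCP pose, the force and the opening at its end, in the units of the state.
- robot.get_obs(): the state, without advancing time (a new reading comes with each control period).
- robot.camera(name): name is "scene" or "side" or "wrist"; returns (picture, depth): 480x640x3 uint8, blue, green, red; 480x640 float32, m along the optical axis (not along the pixel's ray), 0 where there is no reading.
- robot.camera_model(name): a dict with "fx", "fy", "cx", "cy" (pixels), "R" (3x3) and "t" (3): a world point X has camera coordinates R X + t. Camera axes: x right, y down, z forward; pixel columns grow to the right and rows downward; lengths in m; the calibration is good to about 2 mm. A picture is of the moment at which its call begins: read the wrist's pose just before it. camera_model takes no time and is no camera call; for the wrist camera it gives the pose at the moment of the call.
- robot.hand_in(): hands the job in, once; it reports no verdict.
The state is a dict: "time": time; "q": joint angles; "joint_velocities": joint speeds; "joint_torque": joint torques, N m; "position": TCP position; "tool_rot": TCP orientation; "ft_force": force on the tool from outside, world axes, zero at the start; "moment": the same for the moment, N m; "grip_width": finger opening in m.
Only numpy, scipy, OpenCV 4.12 (cv2) and the standard library are available. Lean on these libraries where they do the work, as an engineer would, in place of code of your own. Each camera call takes 0.05 s, during which the arm holds its last target. There are 200 camera calls.

### The job

Draw the bottom clay bar out of the blue stack magazine, keeping the bars above it in the magazine, and lay it in the yellow barrow's tray with the fired pieces already there. Then lift the barrow by its handle so that the whole load tips forward over the wheel into the grey crate, lower it gently back onto its legs without letting it drop, and let go; leave the other things on the table where they are.

Things in the scene. Friction and masses are not known exactly. Their poses are not given: they have to be found in the camera images.
- stand: Fixed plywood and blue steel stand that carries the barrow's red-hubbed black wheel (88 mm across). Origin on the table right under the wheel's axle; +x points forward (towards the crate), z up. The axle, on which the barrow tips, lies along the stand's y, 95 mm above the origin.
- barrow (a joint): Tip angle of the barrow about the wheel's axle, rad: 0 = on its two legs (155 mm behind the axle), grows as the handle is lifted, stops at 1.3. The barrow weighs about 0.8 kg and falls back to 0 when let go at any angle. Pieces begin to slide out at about 0.5 to 0.8 rad and all are out by about 1.1.
- barrow_grip (a point): Middle of the handle's crossbar: a black round bar 14 mm thick along the stand's y, 96 mm clear between the two shafts at its ends. At joint 0 it is 260 mm behind the axle and 25 mm above it (120 mm above the table), 95 mm clear of the tray's back wall; it swings with the barrow about the axle and may turn in the fingers.
- tray_in (a point): Point on the tray floor midway between its sides, 75 mm behind the axle; x forward, y left, z up. At joint 0 the floor is level, 160 mm above the table; inside it runs from 80 mm behind to 90 mm ahead of this point and is 160 mm wide; walls 45 mm high, 5 mm thick at back and sides, front open. It tips with the barrow.
- magazine: Fixed blue upright stack magazine, 124 x 50 mm, 68 mm high, open on top, on a foot plate 90 mm wide, none under the outlet. Origin on the table under its centre, x along the bars. The outlet is a slot 16 to 32 mm above the table in its -x face, 62 mm from the origin. Bars lie on its floor, 16 mm up, and drop down as the bottom one is drawn to -x.
- bar1: Bottom terracotta bar, 110 (x) x 36 (y) x 12 mm (z), 90 g, flat; origin at the centre of its underside, 16 mm above the table. It sticks out 30 mm past the magazine's outlet face, along the magazine's -x; its rear end leaves the slot once drawn a further 82 mm. Three bars rest on it.
- bar2: Second bar from the bottom, the same as bar1, inside the column (2 mm play all round).
- bar3: Third bar, as bar2.
- bar4: Top bar, as bar2; its upper face starts 64 mm above the table.
- post: White square kiln post 28 x 28 x 40 mm standing loose in the tray, in its right (-y) half; origin at the centre of its underside.
- prop: Terracotta round prop, 28 mm across, 45 mm high, standing loose in the right half of the tray; origin at the centre of its underside.
- stub: Brick-coloured stub 30 x 30 x 24 mm, loose in the right half of the tray; origin at the centre of its underside.
- crate_near (a point): Grey slick plastic open crate, fixed, in front of the wheel: outside 190 (x) x 220 (y) x 50 mm high, walls and floor 5 mm. This point is on its inner floor, at the middle of the wall nearest the barrow; x points forward across the crate (inside 180 mm), y left (inside 105 mm either way), z up.
- banding_wheel: Bystander, fixed: modelling turntable 170 mm across, 50 mm high, with a clay figure up to 170 mm high in its middle; origin on the table under its centre. It and the magazine stand either side of the barrow, either way round.
- stone: Bystander: grey pebble 60 mm across, 20 mm high, lying on the table under the barrow's handle shafts; origin under its centre.
- bottle: Bystander: clear bottle with green cap, 60 mm across, 150 mm high, beside the crate; origin under its centre.
- mug: Bystander: blue mug 72 mm across, 85 mm high, on the other side of the crate; origin under its centre.
- knife: Bystander: red-handled modelling knife 190 mm long, lying between robot and barrow.
- clay_block: Bystander: clay block 90 x 70 x 50 mm high on the table between robot and barrow, to the right; origin under its centre.
Things that resemble listed ones, but are neither listed nor needed, are in the scene too. Leave any purple or white look-alike of the bar4 alone.

How it is judged:
On the way, in this order (a step that is already met when the one before it is completed fails the run):
1. the bottom bar has been drawn from the magazine and lies released in the barrow's tray, the barrow still down (x of bar1 in the frame of tray_in between -0.08 and 0.08 m and y of bar1 in the frame of tray_in between -0.08 and 0.08 m and z of bar1 in the frame of tray_in between -0.005 and 0.05 m and contact force between the fingers and bar1 below 0.1 N and linear speed of bar1 below 0.03 m/s and value of joint barrow below 0.1 rad), for 0.2 s.
2. the barrow is tipped well forward (value of joint barrow above 0.95 rad), for 0.1 s.
At the end, for the whole second after the job is handed in: The bottom bar and the three pieces lie at rest inside the crate (centres of their undersides within its outline and less than 70 mm above its floor), the barrow stands back on its legs (tip angle under 0.04 rad), and the three other bars are at rest in the magazine's column (x of bar1 in the frame of crate_near between -0.005 and 0.185 m and y of bar1 in the frame of crate_near between -0.11 and 0.11 m and z of bar1 in the frame of crate_near between -0.01 and 0.07 m and x of post in the frame of crate_near between -0.005 and 0.185 m and y of post in the frame of crate_near between -0.11 and 0.11 m and z of post in the frame of crate_near between -0.01 and 0.07 m and x of prop in the frame of crate_near between -0.005 and 0.185 m and y of prop in the frame of crate_near between -0.11 and 0.11 m and z of prop in the frame of crate_near between -0.01 and 0.07 m and x of stub in the frame of crate_near between -0.005 and 0.185 m and y of stub in the frame of crate_near between -0.11 and 0.11 m and z of stub in the frame of crate_near between -0.01 and 0.07 m and x of bar2 in the frame of magazine between -0.012 and 0.012 m and y of bar2 in the frame of magazine between -0.01 and 0.01 m and z of bar2 in the frame of magazine between 0.005 and 0.075 m and x of bar3 in the frame of magazine between -0.012 and 0.012 m and y of bar3 in the frame of magazine between -0.01 and 0.01 m and z of bar3 in the frame of magazine between 0.005 and 0.075 m and x of bar4 in the frame of magazine between -0.012 and 0.012 m and y of bar4 in the frame of magazine between -0.01 and 0.01 m and z of bar4 in the frame of magazine between 0.005 and 0.075 m and linear speed of each of bar1, post, prop, stub, bar2, bar3, bar4 below 0.03 m/s and value of joint barrow below 0.04 rad); the robot touches nothing.
It fails at once if a bar above the bottom one leaves the magazine (not ((x of bar2 in the frame of magazine between -0.012 and 0.012 m and y of bar2 in the frame of magazine between -0.01 and 0.01 m and z of bar2 in the frame of magazine between 0.005 and 0.075 m) and (x of bar3 in the frame of magazine between -0.012 and 0.012 m and y of bar3 in the frame of magazine between -0.01 and 0.01 m and z of bar3 in the frame of magazine between 0.005 and 0.075 m) and (x of bar4 in the frame of magazine between -0.012 and 0.012 m and y of bar4 in the frame of magazine between -0.01 and 0.01 m and z of bar4 in the frame of magazine between 0.005 and 0.075 m))).
It fails at once if the barrow is let fall or slammed down instead of being lowered (velocity of joint barrow below -2.5 rad/s).
It fails at once if a bystander (stone, bottle, mug, knife, clay block) is knocked more than 30 mm from its place (distance of any of stone, bottle, mug, knife, clay_block from where it was at the start of the episode above 0.03 m).
It fails at once if the bottle or the mug is tipped over (angle between any of bottle, mug's own z axis and vertical above 0.5 rad).
It also fails if it takes over 72 s, if anything falls off the work surface, if the arm or the gripper's body presses on something with over 40 N, if the wrist force passes 120 N, or if a joint passes its speed limit or range.

## Working session

There is one attempt and no reset: what is moved stays moved. The work goes in short steps, Python scripts to look and compute and a tool call to move; the robot and the scene stay as the last step left them, time stands still between calls to the robot, and variables do not carry over. Pictures are saved under pics/ and viewed, about 8 in all and at most 12, crops included, and the job is handed in when it is done.

Besides the shell and the picture viewer there is one more tool, called after "Request:" as name([rows], argument=value, ...), one row to a line, values as JSON. drive_tool: Moves the arm, as the interface text tells. Its arguments: {"type":"object","properties":{"series":{"type":"array"},"squeeze":{"type":"number"}},"required":["series"]}

```bash
ls; mkdir -p pics; cat > h.py <<'E'
import numpy as np, cv2
from rig import robot
from scipy.spatial.transform import Rotation as Ro
def snap(n,tag):
    m=robot.camera_model(n); p,d=robot.camera(n); cv2.imwrite(f'pics/{tag}.png',p); np.savez(f'pics/{tag}.npz',p=p,d=d,**m)
def world(tag,u,v,r=1):
    z=np.load(f'pics/{tag}.npz'); w=z['d'][v-r:v+r+1,u-r:u+r+1]; w=w[w>0]
    if not len(w): return None
    d=np.median(w)
    return z['R'].T@(np.array([(u-z['cx'])/z['fx']*d,(v-z['cy'])/z['fy']*d,d])-z['t'])
def cloud(tag):
    z=np.load(f'pics/{tag}.npz'); d=z['d']; v,u=np.mgrid[:480,:640]
    P=np.stack([(u-z['cx'])/z['fx']*d,(v-z['cy'])/z['fy']*d,d],-1)
    W=(P-z['t'])@z['R']; W[d<=0]=np.nan
    return W
E
python3 - <<'E'
from h import *
np.set_printoptions(precision=4,suppress=True)
o=robot.get_obs(); print(o)
for n in ('scene','side'): snap(n,n+'0')
for n in ('scene','side'):
    m=robot.camera_model(n); print(n,-m['R'].T@m['t'],m['R'][2])
E
```

```text
pics
{'time': 0.0, 'q': array([ 1.0665,  0.5285,  1.4339, -0.    ,  1.1814, -0.1785]), 'joint_velocities': array([ 0.0001,  0.0016,  0.    ,  0.0009, -0.001 ,  0.0015]), 'joint_torque': array([  0.0005, -44.0053, -17.6588,   0.0634,   0.0582,  -0.0001]), 'position': array([0.1997, 0.5915, 0.2216]), 'tool_rot': array([ 0.1622,  0.9868, -0.001 , -0.0003]), 'ft_force': array([ 0.2566, -0.5634, -0.8673]), 'moment': array([-0.018 , -0.0293,  0.0289]), 'grip_width': 0.08695552973142709}
scene [ 1.0541 -0.2426  1.005 ] [-0.4777  0.2066 -0.8539]
side [ 0.0212 -0.801   0.9691] [ 0.4385  0.6004 -0.6688]
```

View pics/scene0.png

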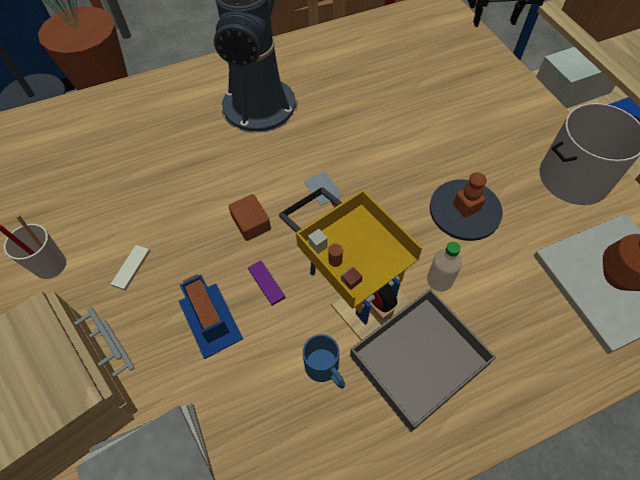

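View pics/side0.png

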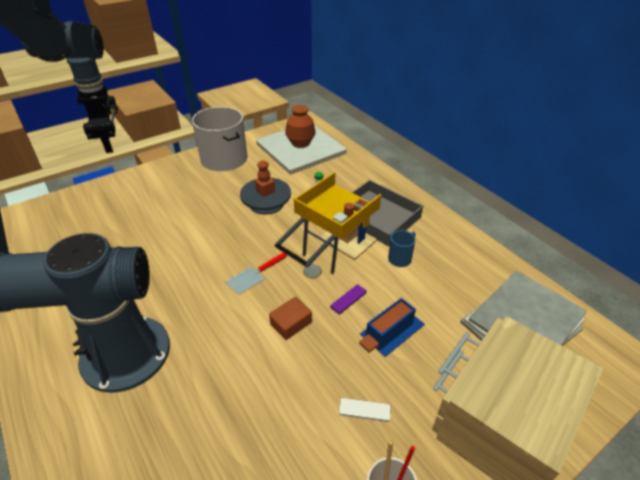

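The scene picture shows the magazine at about (208,312) with its outlet end at (185,282) facing the robot. The barrow tray is at (360,250), its handle crossbar runs (282,216)–(325,192), and the crate is at (422,357). The side picture shows bar1 protruding at (370,341). Next I'll measure these.

```bash
python3 - <<'E'
from h import *
np.set_printoptions(precision=4,suppress=True)
for n in ('scene0','side0'):
    W=cloud(n); p=np.load(f'pics/{n}.npz')['p']; hsv=cv2.cvtColor(p,cv2.COLOR_BGR2HSV); H,S,V=cv2.split(hsv)
    def rep(name,mask):
        m=mask&np.isfinite(W[...,0]); P=W[m]
        if len(P)<10: print(n,name,len(P)); return
        r=cv2.minAreaRect(P[:,:2].astype(np.float32))
        print(n,name,len(P),'c',np.array(r[0]),'size',np.array(r[1]),'ang',r[2],'z',np.percentile(P[:,2],[2,50,98]))
    X,Y,Z=W[...,0],W[...,1],W[...,2]
    reg=(X>0.2)&(X<1.1)&(np.abs(Y)<0.6)
    yel=(H>20)&(H<32)&(S>190)&reg&(Z>0.13)
    rep('tray',yel); rep('rim',yel&(Z>0.198)); rep('floor',yel&(Z<0.165))
    blue=(H>100)&(H<125)&(S>120)&reg&(Y<-0.1)
    rep('blue rim z>.06',blue&(Z>0.06)&(Z<0.075)&(X<0.75)); 
    ter=(H<12)&(S>90)&reg&(Y<-0.1)
    rep('bar4',ter&(Z>0.055)&(Z<0.07)&(Y<-.2)); rep('bar1',ter&(Z>0.022)&(Z<0.034)&(Y<-0.2))
    rep('handle',(V<70)&reg&(Z>0.105)&(Z<0.14)&(X<0.6)&(Y<.15)&(Y>-.15))
    rep('crate',(S<60)&reg&(Z>0.044)&(Z<0.056)&(X>0.7)&(Y>-0.1)&(Y<.3))
    q=np.load(f'pics/{n}.npz')['p']
    box=(150,250,120,120) if n=='scene0' else (340,280,110,90)
    box2=(260,170,180,160) if n=='scene0' else (260,160,180,130)
    ims=[cv2.resize(q[y:y+h,x:x+w],(390,390)) for x,y,w,h in (box,box2)]
    cv2.imwrite(f'pics/crop_{n}.png',np.hstack(ims))
a=cv2.imread('pics/crop_scene0.png')
E
```

```text
scene0 tray 6423 c [0.6339 0.0015] size [0.176  0.1706] ang 14.909070014953613 z [0.157  0.1606 0.2055]
scene0 rim 663 c [0.6335 0.0015] size [0.1752 0.1707] ang 14.78005313873291 z [0.1985 0.204  0.2078]
scene0 floor 4719 c [0.6358 0.0014] size [0.1728 0.1673] ang 14.41845417022705 z [0.1568 0.1599 0.1631]
scene0 blue rim z>.06 432 c [ 0.6506 -0.2547] size [0.3355 0.1044] ang 38.62251281738281 z [0.0613 0.0676 0.0718]
scene0 bar4 808 c [ 0.5652 -0.3192] size [0.1144 0.0351] ang 5.617750644683838 z [0.0601 0.0638 0.0674]
scene0 bar1 29 c [ 0.5299 -0.3387] size [0.0289 0.1158] ang 78.03846740722656 z [0.0241 0.0278 0.0333]
scene0 handle 482 c [ 0.4803 -0.0388] size [0.0686 0.1199] ang 14.632332801818848 z [0.1194 0.1271 0.1389]
scene0 crate 1095 c [0.8203 0.0771] size [0.2208 0.2741] ang 13.494303703308105 z [0.0444 0.0492 0.0534]
side0 tray 2381 c [0.6342 0.0349] size [0.1956 0.2448] ang 12.950998306274414 z [0.156  0.1727 0.2048]
side0 rim 380 c [ 0.6328 -0.    ] size [0.1795 0.174 ] ang 15.236385345458984 z [0.1982 0.2026 0.2061]
side0 floor 979 c [0.6355 0.0365] size [0.1929 0.2418] ang 13.116854667663574 z [0.1553 0.1589 0.1641]
side0 blue rim z>.06 247 c [ 0.6428 -0.2627] size [0.3175 0.1007] ang 37.8934211730957 z [0.0603 0.0662 0.0735]
side0 bar4 498 c [ 0.5706 -0.3179] size [0.1135 0.0384] ang 5.262513160705566 z [0.0586 0.063  0.066 ]
side0 bar1 169 c [ 0.4935 -0.3277] size [0.034  0.0373] ang 5.748869895935059 z [0.0232 0.0271 0.0308]
side0 handle 236 c [ 0.5063 -0.0353] size [0.1235 0.1166] ang 14.629654884338379 z [0.1098 0.1255 0.1387]
side0 crate 167 c [0.8144 0.0427] size [0.246  0.2183] ang 13.715127944946289 z [0.0442 0.0473 0.0511]
```

View pics/crop_scene0.png

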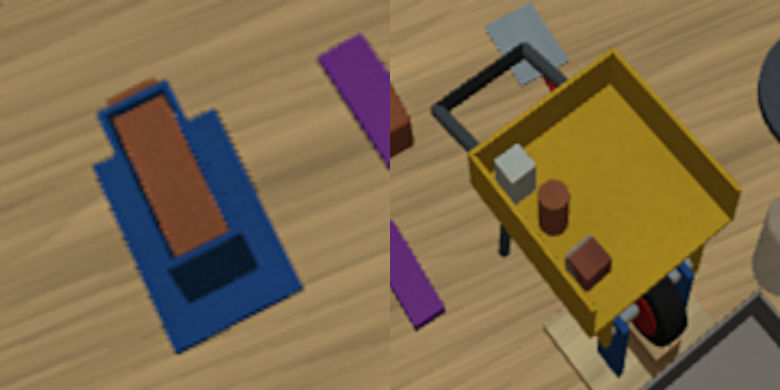

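The crop shows bar1's end just past the blue outlet wall at crop (130,90). The pieces all lie in the tray's right half, from (515,170) to (588,262), so its left half is free. Now I'll write a small planner and check for obstacles.

```bash
cat >> h.py <<'E'
def pose():
    o=robot.get_obs(); return o['position'],Ro.from_quat(o['tool_rot']),o
def tgt(yaw,tilt=0,az=0):
    "tool y at world angle yaw deg, z down, then tilted so fingers point toward azimuth az by tilt deg"
    y=np.radians(yaw); R=np.array([[-np.sin(y)*-1,np.cos(y),0],[-np.cos(y),np.sin(y),0],[0,0,-1]]).copy()
    R=np.column_stack([np.cross([np.cos(y),np.sin(y),0],[0,0,-1]),[np.cos(y),np.sin(y),0],[0,0,-1]])
    a=np.radians(az); ax=np.cross([0,0,-1],[np.cos(a),np.sin(a),0])
    return Ro.from_rotvec(np.radians(tilt)*ax)*Ro.from_matrix(R)
def plan(wps,grip,start=None):
    "wps: list of (pos,Rot,n)"
    p,R=start or pose()[:2]; out=[]
    for P,Q,n in wps:
        for k in range(n):
            f=1/(n-k); d=np.round(R.inv().apply((np.array(P)-p)*f),3)
            w=np.round(np.degrees((R.inv()*Q).as_rotvec())*f,1)
            w[abs(w)<0.15]=0
            p=p+R.apply(d); R=R*Ro.from_rotvec(np.radians(w)); out.append([*d,*w,grip])
    for i in range(0,len(out),5): print(str([[round(float(x)+0.,3) for x in r] for r in out[i:i+5]]).replace('0.0,','0,'))
    return p,R
def st():
    p,R,o=pose(); y=R.apply([0,1,0]); z=R.apply([0,0,1])
    print('t',round(o['time'],2),'p',p.round(4),'yaw',np.degrees(np.arctan2(y[1],y[0])).round(2),'z',z.round(3),'q',o['q'].round(3),'F',o['ft_force'].round(1),'w',round(o['grip_width'],4))
    open('log.txt','a').write(repr((p.tolist(),o['q'].tolist(),o['tool_rot'].tolist()))+'\n')
E
python3 - <<'E'
from h import *
np.set_printoptions(precision=3,suppress=True)
st()
for nm,u,v in [('clay',249,207),('purple',266,283),('white',130,267),('post',317,238),('prop',336,249),('stub',350,275),('bottlecap',453,249),('mug',321,345),('figure',478,181),('crossbar',303,205),('xb l',321,195),('xb r',285,214),('crate near-left',431,293),('crate near-right',353,355)]:
    print(nm,world('scene0',u,v))
plan([((0.42,0.1,0.27),tgt(90),11),((0.46,-0.33,0.2),tgt(95.5),9),((0.485,-0.3265,0.12),tgt(95.5),3),((0.485,-0.3265,0.12),tgt(95.5),2)],0.9)
E
```

```text
t 0.1 p [0.2   0.592 0.222] yaw 71.33 z [-0.001 -0.002 -1.   ] q [ 1.066  0.528  1.434  0.     1.181 -0.178] F [0.2 0.1 1.3] w 0.0871
clay [ 0.367 -0.149  0.051]
purple [ 0.551 -0.178  0.012]
white [ 0.387 -0.45   0.01 ]
post [ 0.596 -0.068  0.201]
prop [ 0.635 -0.045  0.204]
stub [ 0.686 -0.039  0.184]
bottlecap [0.701 0.184 0.15 ]
mug [ 0.739 -0.123  0.028]
figure [0.583 0.315 0.164]
crossbar [ 0.459 -0.045  0.119]
xb l [0.372 0.034 0.005]
xb r [ 0.471 -0.091  0.128]
crate near-left [0.733 0.137 0.044]
crate near-right [ 0.784 -0.071  0.026]
[[-0.033, -0.036, -0.004, 0, 0, -1.7, 0.9], [-0.032, -0.037, -0.004, 0, 0, -1.7, 0.9], [-0.031, -0.038, -0.004, 0, 0, -1.7, 0.9], [-0.03, -0.039, -0.004, 0, 0, -1.7, 0.9], [-0.029, -0.04, -0.005, 0, 0, -1.7, 0.9]]
[[-0.028, -0.04, -0.004, 0, 0, -1.7, 0.9], [-0.026, -0.041, -0.005, 0, 0, -1.7, 0.9], [-0.025, -0.042, -0.004, 0, 0, -1.7, 0.9], [-0.024, -0.043, -0.005, 0, 0, -1.7, 0.9], [-0.023, -0.043, -0.004, 0, 0, -1.7, 0.9]]
[[-0.021, -0.044, -0.005, 0, 0, -1.7, 0.9], [-0.004, -0.048, 0.008, 0, 0, -0.6, 0.9], [-0.004, -0.048, 0.008, 0, 0, -0.6, 0.9], [-0.004, -0.048, 0.008, 0, 0, -0.6, 0.9], [-0.003, -0.048, 0.008, 0, 0, -0.6, 0.9]]
[[-0.002, -0.048, 0.008, 0, 0, -0.6, 0.9], [-0.002, -0.048, 0.008, 0, 0, -0.6, 0.9], [-0.002, -0.048, 0.008, 0, 0, -0.6, 0.9], [-0.001, -0.048, 0.007, 0, 0, -0.6, 0.9], [0, -0.047, 0.008, 0, 0, -0.7, 0.9]]
[[-0.008, 0, 0.027, 0, 0, 0, 0.9], [-0.009, 0, 0.026, 0, 0, 0, 0.9], [-0.008, 0.001, 0.027, 0, 0, 0, 0.9], [0, 0, 0, 0, 0, 0, 0.9], [0, 0, 0, 0, 0, 0, 0.9]]
```

Request:
drive_tool([
  [-0.033,-0.036,-0.004,0,0,-1.7,0.9],
  [-0.032,-0.037,-0.004,0,0,-1.7,0.9],
  [-0.031,-0.038,-0.004,0,0,-1.7,0.9],
  [-0.03,-0.039,-0.004,0,0,-1.7,0.9],
  [-0.029,-0.04,-0.005,0,0,-1.7,0.9],
])

```text
time: 0.72
position: [0.2999, 0.3662, 0.2434]
tool_rot: [0.088, 0.996, -0.0, -0.0]
ft_force: [0.3, 0.1, -0.5]
grip_width: 0.0781
```

Request:
drive_tool([
  [-0.028,-0.04,-0.004,0,0,-1.7,0.9],
  [-0.026,-0.041,-0.005,0,0,-1.7,0.9],
  [-0.025,-0.042,-0.004,0,0,-1.7,0.9],
  [-0.024,-0.043,-0.005,0,0,-1.7,0.9],
  [-0.023,-0.043,-0.004,0,0,-1.7,0.9],
])

```text
time: 1.35
position: [0.4005, 0.1437, 0.2656]
tool_rot: [0.014, 1.0, 0.0, 0.0]
ft_force: [0.7, -0.1, -0.2]
grip_width: 0.0783
```

Request:
drive_tool([
  [-0.021,-0.044,-0.005,0,0,-1.7,0.9],
  [-0.004,-0.048,0.008,0,0,-0.6,0.9],
  [-0.004,-0.048,0.008,0,0,-0.6,0.9],
  [-0.004,-0.048,0.008,0,0,-0.6,0.9],
  [-0.003,-0.048,0.008,0,0,-0.6,0.9],
])

```text
time: 1.98
position: [0.4379, -0.0926, 0.2382]
tool_rot: [-0.021, 1.0, 0.0, -0.0]
ft_force: [0.3, 0.0, 0.1]
grip_width: 0.0783
```

Request:
drive_tool([
  [-0.002,-0.048,0.008,0,0,-0.6,0.9],
  [-0.002,-0.048,0.008,0,0,-0.6,0.9],
  [-0.002,-0.048,0.008,0,0,-0.6,0.9],
  [-0.001,-0.048,0.007,0,0,-0.6,0.9],
  [0,-0.047,0.008,0,0,-0.7,0.9],
])

```text
time: 2.6
position: [0.46, -0.3307, 0.1989]
tool_rot: [-0.048, 0.999, 0.0, -0.0]
ft_force: [0.2, -1.0, -0.4]
grip_width: 0.078
```

Request:
drive_tool([
  [-0.008,0,0.027,0,0,0,0.9],
  [-0.009,0,0.026,0,0,0,0.9],
  [-0.008,0.001,0.027,0,0,0,0.9],
  [0,0,0,0,0,0,0.9],
  [0,0,0,0,0,0,0.9],
])

```text
time: 3.22
position: [0.485, -0.326, 0.1201]
tool_rot: [-0.048, 0.999, -0.0, 0.0]
ft_force: [-0.3, -0.1, -0.9]
grip_width: 0.0781
```

```bash
python3 - <<'E'
from h import *
np.set_printoptions(precision=4,suppress=True)
st(); snap('wrist','w1'); snap('side','s1')
for n in ('w1','s1'):
    W=cloud(n); p=np.load(f'pics/{n}.npz')['p']; H,S,V=cv2.split(cv2.cvtColor(p,cv2.COLOR_BGR2HSV)); X,Y,Z=W[...,0],W[...,1],W[...,2]
    for nm,m in [('bar1',(H<14)&(S>80)&(Z>.022)&(Z<.034)&(Y<-.25)&(X<.53)),('bar4',(H<14)&(S>80)&(Z>.055)&(Z<.07)&(Y<-.25)),('rim',(H>100)&(H<125)&(S>100)&(Z>.06)&(Z<.075)&(Y<-.25)&(X<.7))]:
        P=W[m&np.isfinite(X)]
        if len(P)>9:
            r=cv2.minAreaRect(P[:,:2].astype(np.float32)); print(n,nm,len(P),np.array(r[0]),np.array(r[1]),r[2],np.median(P[:,2]))
E
```

```text
t 3.23 p [ 0.485  -0.326   0.1201] yaw 95.54 z [ 0. -0. -1.] q [-0.783  0.608  1.628 -0.     0.906 -2.45 ] F [-0.3 -0.1 -0.9] w 0.0781
w1 bar1 2754 [ 0.4934 -0.3277] [0.0324 0.0359] 5.766712188720703 0.02728549380367752
w1 bar4 4462 [ 0.554  -0.3213] [0.0794 0.0359] 6.05860710144043 0.06345450036193062
w1 rim 2648 [ 0.5488 -0.3223] [0.0845 0.0502] 5.976003170013428 0.0672091204948015
s1 bar1 183 [ 0.4941 -0.3273] [0.0343 0.0393] 3.411285877227783 0.02704445272284192
s1 bar4 43 [ 0.4326 -0.4611] [0.3631 0.0154] 58.24388122558594 0.06230405857708715
s1 rim 73 [ 0.515  -0.3275] [0.019  0.0493] 3.5742318630218506 0.06509279422029708
```

View pics/w1.png

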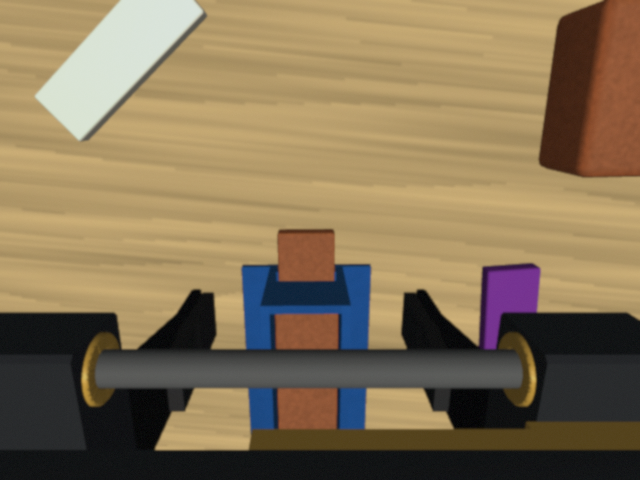

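The wrist view shows bar1's end centred at (306,255) between the fingers, with the foot plate starting at row 265. I'll check where the foot plate starts in x.

```bash
python3 - <<'E'
from h import *
np.set_printoptions(precision=4,suppress=True)
for u,v in [(252,268),(255,275),(361,268),(362,275),(250,290),(306,233),(306,276),(306,290)]: print(u,v,world('w1',u,v))
plan([((0.490,-0.328,0.03),tgt(95.8),4),((0.490,-0.328,0.0065),tgt(95.8),4)],0.62)
E
```

```text
252 268 [ 0.5125 -0.3634  0.0055]
255 275 [ 0.5177 -0.3611  0.0049]
361 268 [ 0.5055 -0.2885  0.005 ]
362 275 [ 0.5104 -0.2871  0.0052]
250 290 [ 0.5291 -0.3638  0.0056]
306 233 [ 0.4781 -0.3291  0.026 ]
306 276 [ 0.5062 -0.3265  0.0272]
306 290 [ 0.5074 -0.3262  0.0466]
[[-0.001, 0, 0.023, 0, 0, 0, 0.62], [-0.001, -0.001, 0.023, 0, 0, 0, 0.62], [-0.001, 0, 0.022, 0, 0, 0, 0.62], [-0.001, -0.001, 0.023, 0, 0, -0.3, 0.62], [0, 0, 0.006, 0, 0, 0, 0.62]]
[[0, 0, 0.006, 0, 0, 0, 0.62], [0, 0, 0.006, 0, 0, 0, 0.62], [0, 0, 0.005, 0, 0, 0, 0.62]]
```

Request:
drive_tool([
  [-0.001,0,0.023,0,0,0,0.62],
  [-0.001,-0.001,0.023,0,0,0,0.62],
  [-0.001,0,0.022,0,0,0,0.62],
  [-0.001,-0.001,0.023,0,0,-0.3,0.62],
  [0,0,0.006,0,0,0,0.62],
])

```text
time: 3.95
position: [0.4889, -0.3273, 0.0224]
tool_rot: [-0.051, 0.999, 0.0, -0.0]
ft_force: [-0.3, 0.4, -0.7]
grip_width: 0.0543
```

Request:
drive_tool([
  [0,0,0.006,0,0,0,0.62],
  [0,0,0.006,0,0,0,0.62],
  [0,0,0.005,0,0,0,0.62],
  [0,0,0,0,0,0,0.62],
])

```text
time: 4.45
position: [0.489, -0.3272, 0.0054]
tool_rot: [-0.051, 0.999, 0.0, -0.0]
ft_force: [-0.4, 0.9, 0.7]
grip_width: 0.0539
```

Request:
drive_tool([
  [0,0,0,0,0,0,0.3],
  [0,0,0,0,0,0,0.3],
  [0,0,0,0,0,0,0.3],
  [0,0,0,0,0,0,0.3],
], squeeze=35)

```text
time: 4.95
position: [0.4892, -0.3274, 0.0057]
tool_rot: [-0.051, 0.999, -0.0, 0.0]
ft_force: [-0.1, 0.2, 0.8]
grip_width: 0.0354
```

Request:
drive_tool([
  [0.005,0,0,0,0,0,0.3],
  [0.008,0,0,0,0,0,0.3],
  [0.01,0,0,0,0,0,0.3],
  [0.01,0,0,0,0,0,0.3],
  [0.01,0,0,0,0,0,0.3],
])

```text
time: 5.58
position: [0.4464, -0.3323, 0.0058]
tool_rot: [-0.051, 0.999, -0.001, 0.001]
ft_force: [5.1, 0.8, -1.3]
grip_width: 0.0358
```

Request:
drive_tool([
  [0.01,0,0,0,0,0,0.3],
  [0.008,0,0,0,0,0,0.3],
  [0.005,0,0,0,0,0,0.3],
  [0.004,0,0,0,0,0,0.3],
  [0.004,0,0,0,0,0,0.3],
])

```text
time: 6.2
position: [0.4151, -0.3348, 0.0055]
tool_rot: [-0.051, 0.999, 0.0, -0.0]
ft_force: [0.9, -0.4, 0.5]
grip_width: 0.0353
```

Request:
drive_tool([
  [0.004,0,0,0,0,0,0.3],
  [0.004,0,0,0,0,0,0.3],
  [0.004,0,0,0,0,0,0.3],
  [0.004,0,0,0,0,0,0.3],
  [0.008,0,0,0,0,0,0.3],
])

```text
time: 6.82
position: [0.3913, -0.3374, 0.0055]
tool_rot: [-0.051, 0.999, -0.0, -0.0]
ft_force: [-0.0, 0.5, -0.6]
grip_width: 0.0356
```

```bash
python3 - <<'E'
from h import *
st(); snap('wrist','w2'); snap('scene','s2'); snap('side','d2')
a=cv2.imread('pics/w2.png'); b=cv2.imread('pics/s2.png')[240:370,140:280]; c=cv2.imread('pics/d2.png')[290:400,310:430]
cv2.imwrite('pics/c2.png',np.hstack([cv2.resize(a,(400,400)),np.vstack([cv2.resize(b,(215,200)),cv2.resize(c,(215,200))])]))
E
```

```text
t 6.83 p [ 0.3913 -0.3374  0.0055] yaw 95.86 z [-0. -0. -1.] q [-0.928  0.748  1.851 -0.     0.543 -2.601] F [-0.   0.5 -0.6] w 0.0356
```

View pics/c2.png

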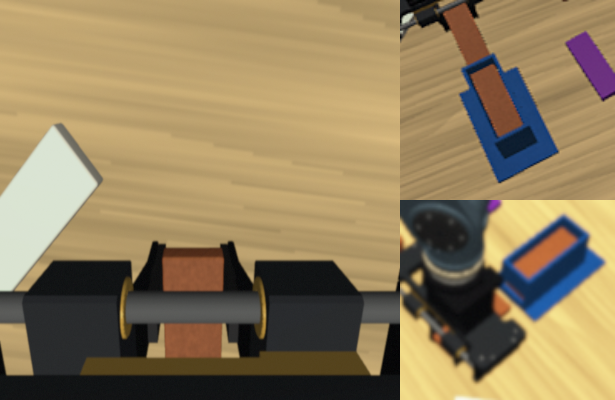

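The crop shows bar1 clear of the slot, held at (193,300), and the column still inside the magazine. Next: lift, then place in the tray's left half.

```bash
python3 - <<'E'
from h import *
G=(0.5832,0.0227)
Q=tgt(104.8,5,194.8)
plan([((0.391,-0.337,0.26),tgt(95.9),6),((*G,0.26),tgt(104.8),11),((*G,0.26),tgt(104.8),1),((*G,0.20),Q,3),((*G,0.175),Q,2)],0.3)
E
```

```text
[[0, 0, -0.042, 0, 0, 0, 0.3], [0, 0, -0.043, 0, 0, 0, 0.3], [0, 0, -0.042, 0, 0, 0, 0.3], [0, 0, -0.043, 0, 0, 0, 0.3], [0, 0, -0.042, 0, 0, 0, 0.3]]
[[0, 0, -0.043, 0, 0, 0, 0.3], [-0.021, 0.031, 0, 0, 0, -0.8, 0.3], [-0.021, 0.03, 0, 0, 0, -0.8, 0.3], [-0.022, 0.03, 0, 0, 0, -0.8, 0.3], [-0.022, 0.03, 0, 0, 0, -0.8, 0.3]]
[[-0.022, 0.03, 0, 0, 0, -0.8, 0.3], [-0.023, 0.029, 0, 0, 0, -0.8, 0.3], [-0.023, 0.029, 0, 0, 0, -0.8, 0.3], [-0.023, 0.029, 0, 0, 0, -0.9, 0.3], [-0.024, 0.028, 0, 0, 0, -0.8, 0.3]]
[[-0.025, 0.028, 0, 0, 0, -0.9, 0.3], [-0.024, 0.028, 0.001, 0, 0, -0.8, 0.3], [0, 0, 0, 0, 0, 0, 0.3], [0, 0, 0.02, 0, 1.7, 0, 0.3], [-0.001, 0, 0.02, 0, 1.6, 0, 0.3]]
[[-0.001, 0, 0.02, 0, 1.7, 0, 0.3], [-0.001, 0, 0.012, 0, 0, 0, 0.3], [-0.001, 0, 0.012, 0, 0, 0, 0.3]]
```

Request:
drive_tool([
  [0,0,-0.042,0,0,0,0.3],
  [0,0,-0.043,0,0,0,0.3],
  [0,0,-0.042,0,0,0,0.3],
  [0,0,-0.043,0,0,0,0.3],
  [0,0,-0.042,0,0,0,0.3],
])

```text
time: 7.6
position: [0.3915, -0.337, 0.219]
tool_rot: [-0.051, 0.999, -0.0, 0.0]
ft_force: [-0.4, -1.3, -1.9]
grip_width: 0.0353
```

Request:
drive_tool([
  [0,0,-0.043,0,0,0,0.3],
  [-0.021,0.031,0,0,0,-0.8,0.3],
  [-0.021,0.03,0,0,0,-0.8,0.3],
  [-0.022,0.03,0,0,0,-0.8,0.3],
  [-0.022,0.03,0,0,0,-0.8,0.3],
])

```text
time: 8.22
position: [0.4624, -0.2054, 0.2605]
tool_rot: [-0.079, 0.997, 0.0, -0.0]
ft_force: [0.9, -1.1, -0.9]
grip_width: 0.0356
```

Request:
drive_tool([
  [-0.022,0.03,0,0,0,-0.8,0.3],
  [-0.023,0.029,0,0,0,-0.8,0.3],
  [-0.023,0.029,0,0,0,-0.8,0.3],
  [-0.023,0.029,0,0,0,-0.9,0.3],
  [-0.024,0.028,0,0,0,-0.8,0.3],
])

```text
time: 8.85
position: [0.5485, -0.0415, 0.2604]
tool_rot: [-0.115, 0.993, 0.0, -0.0]
ft_force: [0.4, -0.6, -1.5]
grip_width: 0.0358
```

Request:
drive_tool([
  [-0.025,0.028,0,0,0,-0.9,0.3],
  [-0.024,0.028,0.001,0,0,-0.8,0.3],
  [0,0,0,0,0,0,0.3],
  [0,0,0,0,0,0,0.3],
])

```text
time: 9.35
position: [0.5823, 0.0229, 0.2592]
tool_rot: [-0.129, 0.992, -0.0, -0.001]
ft_force: [-0.5, -1.1, -1.2]
grip_width: 0.0354
```

```bash
python3 - <<'E'
from h import *
np.set_printoptions(precision=4,suppress=True)
st(); snap('wrist','w3'); snap('scene','s3'); snap('side','d3')
a=cv2.imread('pics/s3.png')[150:340,220:450]; c=cv2.imread('pics/d3.png')[100:290,220:450]
cv2.imwrite('pics/c3.png',np.hstack([cv2.resize(a,(400,330)),cv2.resize(c,(400,330))]))
W=cloud('s3'); p=np.load('pics/s3.npz')['p']; H,S,V=cv2.split(cv2.cvtColor(p,cv2.COLOR_BGR2HSV)); X,Y,Z=W[...,0],W[...,1],W[...,2]
P=W[(H<14)&(S>80)&(abs(X-.65)<.12)&(abs(Y-.03)<.06)&(Z>.22)&np.isfinite(X)]
if len(P):
    t=(P-[.5832,.0227,0])@[.967,.255,0]
    for a in range(0,120,15):
        k=(t>a/1e3)&(t<(a+15)/1e3)
        if k.any(): print(a,np.median(P[k],0))
P=W[(H<14)&(S>80)&(abs(X-.57)<.07)&(Y<-.28)&(Z>.03)&(Z<.08)&np.isfinite(X)]; print(cv2.minAreaRect(P[:,:2].astype(np.float32)),np.median(P[:,2]))
E
```

```text
t 9.35 p [0.5823 0.0229 0.2592] yaw 104.86 z [-0.001 -0.    -1.   ] q [-0.152  0.43   1.498 -0.001  1.215 -1.982] F [-0.5 -1.1 -1.2] w 0.0354
0 [0.5943 0.0274 0.2808]
15 [0.6061 0.0246 0.2812]
30 [0.6212 0.0276 0.2813]
45 [0.6349 0.0329 0.2808]
60 [0.6488 0.0371 0.2809]
75 [0.6636 0.0409 0.2807]
90 [0.6745 0.0449 0.2802]
((0.5629969239234924, -0.32063284516334534), (0.10756773501634598, 0.037428006529808044), 5.870121002197266) 0.05178055109638967
```

View pics/c3.png

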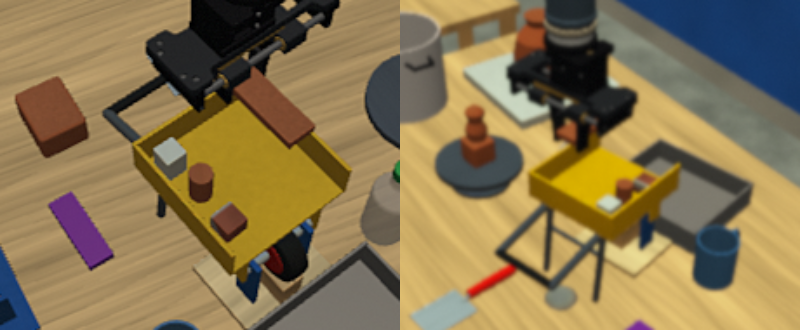

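The crop shows the bar held level over the left half of the tray, with the pieces undisturbed. Bar4's top is now at 52 mm, so the column dropped one bar as expected. Lowering and releasing.

Request:
drive_tool([
  [-0.001,0,0.02,0,1.7,0,0.3],
  [-0.001,0,0.02,0,1.6,0,0.3],
  [-0.001,0,0.02,0,1.7,0,0.3],
  [-0.001,0,0.015,0,0,0,0.3],
  [-0.001,0,0.01,0,0,0,0.3],
])

```text
time: 10.12
position: [0.5833, 0.0234, 0.1727]
tool_rot: [-0.129, 0.991, -0.005, -0.044]
ft_force: [-0.4, -0.0, -1.2]
grip_width: 0.0356
```

Request:
drive_tool([
  [0,0,0.005,0,0,0,0.3],
  [0,0,0.004,0,0,0,0.3],
  [0,0,0.002,0,0,0,0.3],
  [0,0,0,0,0,0,0.3],
])

```text
time: 10.62
position: [0.5831, 0.023, 0.1638]
tool_rot: [-0.129, 0.991, -0.006, -0.043]
ft_force: [-0.7, -0.9, -0.3]
grip_width: 0.0354
```

Request:
drive_tool([
  [0,0,0,0,0,0,0.45],
  [0,0,0,0,0,0,0.53],
  [0,0,0,0,0,0,0.53],
  [0,0,0,0,0,0,0.53],
  [0,0,0,0,0,0,0.53],
])

```text
time: 11.25
position: [0.583, 0.0231, 0.1635]
tool_rot: [-0.129, 0.991, -0.006, -0.043]
ft_force: [-0.8, -0.2, 0.7]
grip_width: 0.0462
```

Request:
drive_tool([
  [0,0,-0.015,0,0,0,0.53],
  [0,0,-0.025,0,0,0,0.53],
  [0,0,-0.035,0,0,0,0.53],
  [0,0,-0.03,0,-5,0,0.53],
  [0,0,0,0,0,0,0.53],
])

```text
time: 11.88
position: [0.5929, 0.0251, 0.2719]
tool_rot: [-0.129, 0.992, -0.001, 0.003]
ft_force: [-0.3, 0.0, -0.3]
grip_width: 0.0462
```

```bash
python3 - <<'E'
from h import *
np.set_printoptions(precision=4,suppress=True)
st(); snap('wrist','w4'); snap('scene','s4'); snap('side','d4')
W=cloud('s4'); p=np.load('pics/s4.npz')['p']; H,S,V=cv2.split(cv2.cvtColor(p,cv2.COLOR_BGR2HSV)); X,Y,Z=W[...,0],W[...,1],W[...,2]
T=(W-[.6306,0,.16])@np.array([[.967,.255,0],[-.255,.967,0],[0,0,1]]).T
P=T[(H<14)&(S>80)&(abs(T[...,0])<.09)&(abs(T[...,1]-.045)<.05)&(Z>.15)&(Z<.2)&np.isfinite(X)]; print(cv2.minAreaRect(P[:,:2].astype(np.float32)),np.percentile(P[:,2],[5,50,95]))
# handle crossbar points, excluding arm
for n in ('s4','d4','scene0','side0'):
    W=cloud(n); p=np.load(f'pics/{n}.npz')['p']; V=p.max(2)
    A=(W-[.703,.019,.095])@np.array([[.967,.255,0],[-.255,.967,0],[0,0,1]]).T
    k=(V<75)&(abs(A[...,0]+.26)<.022)&(abs(A[...,1])<.045)&(abs(A[...,2]-.03)<.02)
    P=A[k]; print(n,len(P),P.mean(0) if len(P) else '',np.percentile(P,[5,95],axis=0) if len(P) else '')
a=cv2.imread('pics/s4.png')[150:340,220:450]; c=cv2.imread('pics/d4.png')[100:290,220:450]
cv2.imwrite('pics/c4.png',np.hstack([cv2.resize(a,(400,330)),cv2.resize(c,(400,330))]))
E
```

```text
t 11.88 p [0.5929 0.0251 0.2719] yaw 104.82 z [ 0.007 -0.001 -1.   ] q [-0.146  0.43   1.461 -0.     1.244 -1.975] F [-0.3  0.  -0.3] w 0.0462
((0.0032061338424682617, 0.03321203589439392), (0.03592890128493309, 0.11041447520256042), 88.99687194824219) [0.0062 0.0116 0.0141]
s4 216 [-0.2562 -0.0022  0.0298] [[-0.2624 -0.0403  0.0248]
 [-0.2516  0.0366  0.0337]]
d4 98 [-0.2604 -0.0006  0.0293] [[-0.264  -0.0392  0.0257]
 [-0.2563  0.0401  0.0326]]
scene0 225 [-0.2562 -0.0002  0.0299] [[-0.2625 -0.0398  0.0251]
 [-0.2515  0.0396  0.0337]]
side0 98 [-0.2606 -0.0023  0.0295] [[-0.2645 -0.0399  0.0249]
 [-0.2562  0.0389  0.0333]]
```

View pics/c4.png

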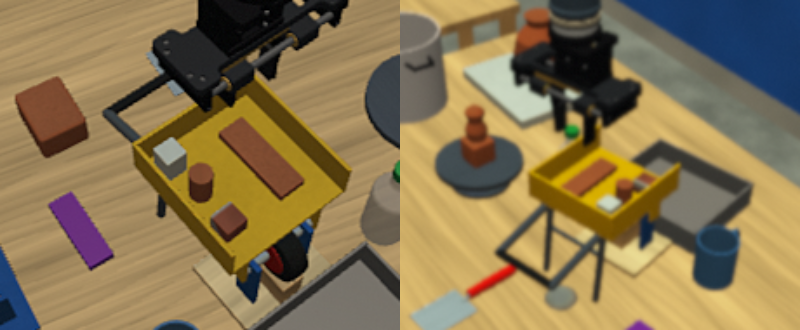

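The crop shows bar1 lying flat in the tray's left half, at (260,158) in the left view. By measurement it is at tray (3, 33) mm with its top about 12 mm above the floor. Now I'll fit the arm kinematics and check reach for the tilted handle grasp.

```bash
cat >> h.py <<'E'
YAW=14.8; U=np.array([np.cos(np.radians(YAW)),np.sin(np.radians(YAW)),0]); AX=np.array([.703,.019,.095])
def bar(th,r=(-.2585,.025)):
    x,z=r; c,s=np.cos(th),np.sin(th)   # handle (x<0) rises: rotate
    return AX+U*(x*c+z*s)+np.array([0,0,1])*(-x*s+z*c)
E
cat > fk.py <<'E'
from h import *
from scipy.optimize import least_squares
L=[eval(l) for l in open('log.txt')]
def fk(q,p):
    d1,a1,off,a2,a3,e3,L6,o6=p
    rz=lambda a:Ro.from_rotvec([0,0,a]); ry=lambda a:Ro.from_rotvec([0,a,0])
    R=rz(q[0]); P=np.array([0,0,d1])+R.apply([a1,off,0])
    R=R*ry(q[1]); P=P+R.apply([0,0,a2]); R=R*ry(q[2]); P=P+R.apply([e3,0,a3]); R=R*rz(q[3])*ry(q[4]); 
    R=R*rz(q[5]+o6); P=P+R.apply([0,0,L6]); return P,R
def res(p): 
    r=[]
    for P,q,t in L:
        a,R=fk(q,p); r+=list(a-P)+list(.3*(R.inv()*Ro.from_quat(t)).as_rotvec())
    return np.array(r)
best=min((least_squares(res,[.3,0,o,.4,.4,0,.25,k]) for k in (0,1.57,3.14,-1.57) for o in (-.1,.1)),key=lambda s:s.cost)
par=best.x
def ik(P,Q,q0):
    lo=np.array([-3.08,-.75,.22,-1.43,0,-2.85]);hi=np.array([3.08,2.2,2.44,4.57,2.65,2.85])
    f=lambda q:np.r_[fk(q,par)[0]-P,.3*(fk(q,par)[1].inv()*Q).as_rotvec()]
    s=least_squares(f,np.clip(q0,lo+.001,hi-.001),bounds=(lo,hi)); return s.x,np.abs(s.fun).max()
if __name__=='__main__':
    np.set_printoptions(precision=3,suppress=True)
    print(par,np.abs(best.fun).max())
    for tilt in (20,28):
        Q=tgt(YAW,tilt,YAW); z=Q.apply([0,0,1]); q=np.array([-.2,.3,1.9,.1,.8,-.45])
        print(tilt,'pre',*ik(bar(0)-.08*z,Q,q))
        for th in (0,.3,.6,.9,1.1):
            P=bar(th)+.017*z; q,e=ik(P,Q,q); print(th,P,q,e)
E
python3 fk.py
```

```text
[0.274 0.    0.111 0.588 0.392 0.114 0.305 1.571] 4.440892098500626e-16
20 pre [-0.58   0.229  2.164  0.494  0.566 -1.234] 1.0873821842949382e-10
0 [ 0.459 -0.046  0.104] [-0.508  0.49   2.194  0.885  0.312 -1.597] 5.795197655089623e-13
0.3 [ 0.477 -0.041  0.179] [-0.472  0.32   2.08   0.472  0.525 -1.116] 1.4017746963190802e-09
0.6 [ 0.516 -0.03   0.246] [-0.405  0.243  1.916  0.322  0.729 -0.877] 2.7801649871150858e-11
0.9 [ 0.572 -0.016  0.297] [-0.326  0.25   1.728  0.247  0.884 -0.715] 3.4089689404659396e-11
1.1 [ 0.617 -0.004  0.321] [-0.276  0.289  1.597  0.214  0.962 -0.63 ] 5.755396159656812e-13
28 pre [-0.712  0.237  2.288  0.92   0.508 -1.765] 1.4230283618132942e-14
0 [ 0.461 -0.045  0.105] [-0.589  0.527  2.288  1.604  0.36  -2.392] 3.312350393969154e-14
0.3 [ 0.479 -0.04   0.18 ] [-0.546  0.323  2.174  0.897  0.447 -1.588] 4.1220810098607784e-11
0.6 [ 0.518 -0.03   0.247] [-0.466  0.224  2.011  0.576  0.608 -1.153] 2.903410262211637e-10
0.9 [ 0.574 -0.015  0.298] [-0.374  0.22   1.825  0.425  0.738 -0.897] 4.248211782353905e-11
1.1 [ 0.619 -0.003  0.322] [-0.315  0.254  1.698  0.362  0.802 -0.776] 3.136380044566067e-13
```

```bash
python3 - <<'E'
from h import *
Q=tgt(YAW,20,YAW); z=Q.apply([0,0,1])
plan([((0.55,0.01,0.33),tgt(97),2),(bar(0)-.10*z+[0,0,.10],Q,12),(bar(0)-.10*z,Q,4),(bar(0)-.10*z,Q,1)],0.46)
E
```

```text
[[0.022, -0.002, -0.031, 0, 0, 3.9, 0.46], [0.022, -0.004, -0.031, 0, 0, 3.9, 0.46], [0.011, -0.004, 0.001, -1.4, -1.2, 6.8, 0.46], [0.011, -0.005, 0.001, -1.4, -1.2, 6.8, 0.46], [0.01, -0.007, 0.001, -1.4, -1.2, 6.8, 0.46]]
[[0.009, -0.008, 0, -1.4, -1.2, 6.8, 0.46], [0.008, -0.009, 0, -1.4, -1.2, 6.8, 0.46], [0.007, -0.01, -0.001, -1.4, -1.2, 6.8, 0.46], [0.006, -0.011, -0.001, -1.4, -1.2, 6.7, 0.46], [0.005, -0.011, -0.001, -1.4, -1.2, 6.8, 0.46]]
[[0.003, -0.012, -0.002, -1.3, -1.2, 6.7, 0.46], [0.002, -0.012, -0.002, -1.4, -1.2, 6.8, 0.46], [0.001, -0.012, -0.002, -1.3, -1.3, 6.7, 0.46], [-0.001, -0.012, -0.003, -1.4, -1.2, 6.8, 0.46], [0, -0.009, 0.024, 0, 0, 0, 0.46]]
[[0, -0.008, 0.023, 0, 0, 0, 0.46], [0, -0.009, 0.024, 0, 0, 0, 0.46], [0, -0.008, 0.023, 0, 0, 0, 0.46], [0, 0, 0, 0, 0, 0, 0.46]]
```

Request:
drive_tool([
  [0.022,-0.002,-0.031,0,0,3.9,0.46],
  [0.022,-0.004,-0.031,0,0,3.9,0.46],
  [0.011,-0.004,0.001,-1.4,-1.2,6.8,0.46],
  [0.011,-0.005,0.001,-1.4,-1.2,6.8,0.46],
  [0.01,-0.007,0.001,-1.4,-1.2,6.8,0.46],
])

```text
time: 12.65
position: [0.5175, -0.0063, 0.3245]
tool_rot: [0.118, 0.992, 0.039, 0.027]
ft_force: [0.6, -0.1, 0.5]
grip_width: 0.0401
```

Request:
drive_tool([
  [0.009,-0.008,0,-1.4,-1.2,6.8,0.46],
  [0.008,-0.009,0,-1.4,-1.2,6.8,0.46],
  [0.007,-0.01,-0.001,-1.4,-1.2,6.8,0.46],
  [0.006,-0.011,-0.001,-1.4,-1.2,6.7,0.46],
  [0.005,-0.011,-0.001,-1.4,-1.2,6.8,0.46],
])

```text
time: 13.28
position: [0.4636, -0.0342, 0.3181]
tool_rot: [0.402, 0.907, 0.099, 0.073]
ft_force: [-0.1, 0.3, 0.7]
grip_width: 0.04
```

Request:
drive_tool([
  [0.003,-0.012,-0.002,-1.3,-1.2,6.7,0.46],
  [0.002,-0.012,-0.002,-1.4,-1.2,6.8,0.46],
  [0.001,-0.012,-0.002,-1.3,-1.3,6.7,0.46],
  [-0.001,-0.012,-0.003,-1.4,-1.2,6.8,0.46],
  [0,0,0,0,0,0,0.46],
])

```text
time: 13.9
position: [0.4189, -0.0554, 0.3132]
tool_rot: [0.601, 0.78, 0.138, 0.105]
ft_force: [0.3, 0.6, 0.7]
grip_width: 0.0401
```

```bash
python3 - <<'E'
from h import *
np.set_printoptions(precision=4,suppress=True)
st(); Q=tgt(YAW,20,YAW); z=Q.apply([0,0,1]); print('target',bar(0)-.10*z+[0,0,.1], 'bar',bar(0),np.degrees((pose()[1].inv()*Q).as_rotvec()))
snap('wrist','w5'); W=cloud('w5'); A=(W-AX)@np.array([U,[-U[1],U[0],0],[0,0,1]]).T
p=np.load('pics/w5.npz')['p']
k=(p.max(2)<90)&(abs(A[...,0]+.26)<.03)&(abs(A[...,1])<.04)&(abs(A[...,2]-.03)<.02); P=A[k]
print(len(P),np.percentile(P,[5,50,95],axis=0) if len(P) else '')
plan([(bar(0)-.05*z,Q,5),(bar(0)-.05*z,Q,1),(bar(0)+.017*z,Q,5)],0.46)
E
```

```text
t 13.9 p [ 0.4189 -0.0554  0.3132] yaw 14.76 z [ 0.329  0.09  -0.94 ] q [-0.599 -0.006  1.99   0.325  0.951 -1.019] F [0.3 0.6 0.7] w 0.0401
target [ 0.42   -0.0558  0.314 ] bar [ 0.4531 -0.047   0.12  ] [-0.0416 -0.1443 -0.0394]
1351 [[-0.2636 -0.0357  0.0269]
 [-0.2591  0.0015  0.0305]
 [-0.2531  0.0365  0.0322]]
[[0, -0.007, 0.029, 0, 0, 0, 0.46], [0, -0.007, 0.029, 0, 0, 0, 0.46], [0, -0.007, 0.029, 0, 0, 0, 0.46], [0, -0.007, 0.028, 0, 0, 0, 0.46], [0, -0.006, 0.029, 0, 0, 0, 0.46]]
[[0, 0, 0, 0, 0, 0, 0.46], [0, 0, 0.013, 0, 0, 0, 0.46], [0, 0, 0.013, 0, 0, 0, 0.46], [0, 0, 0.014, 0, 0, 0, 0.46], [0, 0, 0.013, 0, 0, 0, 0.46]]
[[0, 0, 0.014, 0, 0, 0, 0.46]]
```

View pics/w5.png

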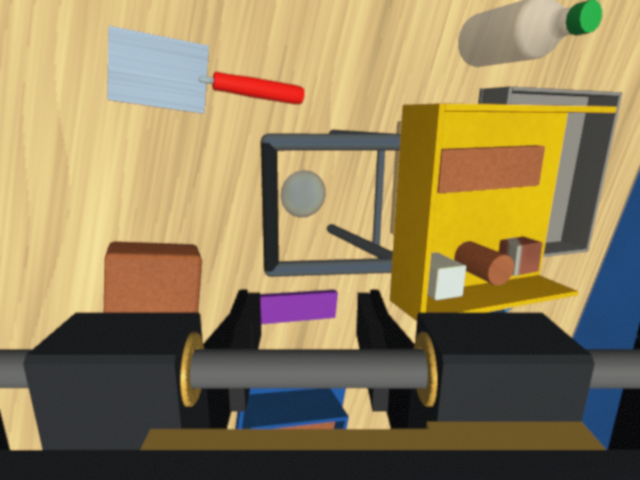

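The wrist view shows the crossbar at (270,205), and its measured centre is at −0.259 m as expected. Descending onto it.

Request:
drive_tool([
  [0,-0.007,0.029,0,0,0,0.46],
  [0,-0.007,0.029,0,0,0,0.46],
  [0,-0.007,0.029,0,0,0,0.46],
  [0,-0.007,0.028,0,0,0,0.46],
  [0,-0.006,0.029,0,0,0,0.46],
])

```text
time: 14.58
position: [0.4385, -0.0516, 0.1664]
tool_rot: [0.6, 0.781, 0.138, 0.107]
ft_force: [-0.2, 0.0, -0.7]
grip_width: 0.0403
```

Request:
drive_tool([
  [0,0,0,0,0,0,0.46],
  [0,0,0.013,0,0,0,0.46],
  [0,0,0.013,0,0,0,0.46],
  [0,0,0.014,0,0,0,0.46],
  [0,0,0.013,0,0,0,0.46],
])

```text
time: 15.2
position: [0.4566, -0.047, 0.1185]
tool_rot: [0.6, 0.78, 0.139, 0.108]
ft_force: [0.6, 0.2, -0.2]
grip_width: 0.04
```

Request:
drive_tool([
  [0,0,0.014,0,0,0,0.46],
  [0,0,0,0,0,0,0.46],
])

```text
time: 15.45
position: [0.4607, -0.0455, 0.1049]
tool_rot: [0.6, 0.78, 0.139, 0.107]
ft_force: [-0.5, 0.4, -0.1]
grip_width: 0.0402
```

```bash
python3 - <<'E'
from h import *
np.set_printoptions(precision=4,suppress=True)
st(); Q=tgt(YAW,20,YAW); z=Q.apply([0,0,1]); print('target',bar(0)+.017*z,np.degrees((pose()[1].inv()*Q).as_rotvec()))
E
```

```text
t 15.45 p [ 0.4607 -0.0455  0.1049] yaw 14.87 z [ 0.334  0.088 -0.939] q [-0.508  0.49   2.19   0.886  0.314 -1.597] F [-0.5  0.4 -0.1] w 0.0402
target [ 0.4587 -0.0455  0.104 ] [ 0.1883 -0.0189  0.0619]
```

Request:
drive_tool([
  [0,-0.002,0,0,0,0,0.3],
  [0,0,0,0,0,0,0.2],
  [0,0,0,0,0,0,0.1],
  [0,0,0,0,0,0,0.1],
  [0,0,0,0,0,0,0.1],
], squeeze=25)

```text
time: 16.08
position: [0.4586, -0.046, 0.1046]
tool_rot: [0.601, 0.78, 0.139, 0.107]
ft_force: [2.6, 2.9, 6.8]
grip_width: 0.0135
```

```bash
python3 - <<'E'
from h import *
np.set_printoptions(precision=4,suppress=True)
st(); p,R,o=pose(); z=R.apply([0,0,1]); g=p-.017*z; print(g-AX, np.dot(g-AX,U))
# arc from the actual grasp
r=(np.dot(g-AX,U),g[2]-AX[2]); lat=g-bar(0,r)
ths=np.concatenate([np.arange(.03,.25,.04),np.arange(.27,1.1,.055),[1.12]])
plan([(bar(t,r)+lat+.017*z,R,1) for t in ths],0.1); print(ths.round(2))
E
```

```text
t 16.07 p [ 0.4586 -0.046   0.1046] yaw 14.79 z [ 0.335  0.088 -0.938] q [-0.512  0.489  2.196  0.902  0.312 -1.616] F [2.6 2.9 6.8] w 0.0135
[-0.25   -0.0665  0.0256] -0.25873095199325796
[[0, 0.004, -0.007, 0, 0, 0, 0.1], [0, 0.005, -0.009, 0, 0, 0, 0.1], [0, 0.005, -0.009, 0, 0, 0, 0.1], [0, 0.006, -0.009, 0, 0, 0, 0.1], [0, 0.006, -0.008, 0, 0, 0, 0.1]]
[[0, 0.006, -0.008, 0, 0, 0, 0.1], [0, 0.007, -0.008, 0, 0, 0, 0.1], [0, 0.009, -0.011, 0, 0, 0, 0.1], [0, 0.011, -0.01, 0, 0, 0, 0.1], [0, 0.011, -0.009, 0, 0, 0, 0.1]]
[[0, 0.011, -0.009, 0, 0, 0, 0.1], [0, 0.012, -0.008, 0, 0, 0, 0.1], [0, 0.012, -0.007, 0, 0, 0, 0.1], [0, 0.013, -0.007, 0, 0, 0, 0.1], [0, 0.013, -0.006, 0, 0, 0, 0.1]]
[[0, 0.013, -0.005, 0, 0, 0, 0.1], [0, 0.013, -0.005, 0, 0, 0, 0.1], [0, 0.014, -0.004, 0, 0, 0, 0.1], [0, 0.014, -0.003, 0, 0, 0, 0.1], [0, 0.014, -0.002, 0, 0, 0, 0.1]]
[[0, 0.014, -0.002, 0, 0, 0, 0.1], [0, 0.015, 0, 0, 0, 0, 0.1], [0, 0.006, 0, 0, 0, 0, 0.1]]
[0.03 0.07 0.11 0.15 0.19 0.23 0.27 0.32 0.38 0.44 0.49 0.54 0.6  0.66
 0.71 0.76 0.82 0.88 0.93 0.98 1.04 1.1  1.12]
```

Request:
drive_tool([
  [0,0.004,-0.007,0,0,0,0.1],
  [0,0.005,-0.009,0,0,0,0.1],
  [0,0.005,-0.009,0,0,0,0.1],
  [0,0.006,-0.009,0,0,0,0.1],
  [0,0.006,-0.008,0,0,0,0.1],
])

```text
time: 16.7
position: [0.4667, -0.0439, 0.1518]
tool_rot: [0.601, 0.78, 0.137, 0.106]
ft_force: [0.4, -1.8, -5.6]
grip_width: 0.0132
```

```bash
python3 - <<'E'
from h import *
np.set_printoptions(precision=4,suppress=True)
st(); p,R,o=pose(); z=R.apply([0,0,1]); g=p-.017*z-AX; x=np.dot(g,U); print(x,g[2],np.hypot(x,g[2]),'theta',np.arctan2(g[2],-x)-np.arctan2(.025,.2585))
r=(-.2587,.0256); lat=(AX+g)-bar(.19,r); lat-=U*(lat@U); lat[2]=0
plan([(bar(t,r)+lat+.017*z,R,1) for t in (.25,.33,.42,.51,.60,.69,.78,.87,.96,1.04,1.10,1.13,1.14)],0.1)
E
```

```text
t 16.7 p [ 0.4667 -0.0439  0.1518] yaw 14.81 z [ 0.331  0.087 -0.94 ] q [-0.493  0.373  2.132  0.579  0.44  -1.254] F [ 0.4 -1.8 -5.6] w 0.0132
-0.2503624659760406 0.07278972742582765 0.2607291866829074 theta 0.18652550588364392
[[0, 0.011, -0.013, 0, 0, 0, 0.1], [0, 0.014, -0.015, 0, 0, 0, 0.1], [0, 0.017, -0.016, 0, 0, 0, 0.1], [0, 0.019, -0.015, 0, 0, 0, 0.1], [0, 0.02, -0.012, 0, 0, 0, 0.1]]
[[0, 0.02, -0.011, 0, 0, 0, 0.1], [0, 0.022, -0.009, 0, 0, 0, 0.1], [0, 0.022, -0.007, 0, 0, 0, 0.1], [0, 0.023, -0.004, 0, 0, 0, 0.1], [0, 0.021, -0.003, 0, 0, 0, 0.1]]
[[0, 0.015, -0.001, 0, 0, 0, 0.1], [0, 0.008, 0, 0, 0, 0, 0.1], [0, 0.003, 0, 0, 0, 0, 0.1]]
```

Forces are small and the radius is consistent at 0.261 m. Continuing the tip.

Request:
drive_tool([
  [0,0.011,-0.013,0,0,0,0.1],
  [0,0.014,-0.015,0,0,0,0.1],
  [0,0.017,-0.016,0,0,0,0.1],
  [0,0.019,-0.015,0,0,0,0.1],
  [0,0.02,-0.012,0,0,0,0.1],
])

```text
time: 17.32
position: [0.5122, -0.032, 0.2455]
tool_rot: [0.6, 0.782, 0.133, 0.104]
ft_force: [-13.2, -10.5, 7.3]
grip_width: 0.0131
```

Request:
drive_tool([
  [0,0.02,-0.011,0,0,0,0.1],
  [0,0.022,-0.009,0,0,0,0.1],
  [0,0.022,-0.007,0,0,0,0.1],
  [0,0.023,-0.004,0,0,0,0.1],
  [0,0.021,-0.003,0,0,0,0.1],
])

```text
time: 17.95
position: [0.6035, -0.0088, 0.3164]
tool_rot: [0.601, 0.78, 0.137, 0.107]
ft_force: [-2.2, -4.1, 2.9]
grip_width: 0.0132
```

Request:
drive_tool([
  [0,0.015,-0.001,0,0,0,0.1],
  [0,0.008,0,0,0,0,0.1],
  [0,0.003,0,0,0,0,0.1],
  [0,0,0,0,0,0,0.1],
  [0,0,0,0,0,0,0.1],
])

```text
time: 18.58
position: [0.6271, -0.0028, 0.3259]
tool_rot: [0.601, 0.78, 0.137, 0.108]
ft_force: [-1.7, -4.8, 3.5]
grip_width: 0.0129
```

```bash
python3 - <<'E'
from h import *
st(); p,R,o=pose(); z=R.apply([0,0,1]); g=p-.017*z-AX; x=np.dot(g,U); print(x,g[2],np.hypot(x,g[2]),'theta',np.arctan2(g[2],-x)-np.arctan2(.025,.2585))
snap('scene','s6'); snap('side','d6')
a=cv2.imread('pics/s6.png')[150:440,250:510]; c=cv2.imread('pics/d6.png')[100:300,220:460]
cv2.imwrite('pics/c6.png',np.hstack([cv2.resize(a,(400,440)),cv2.resize(c,(400,440))]))
E
```

```text
t 18.57 p [ 0.6271 -0.0028  0.3259] yaw 14.81 z [ 0.333  0.085 -0.939] q [-0.267  0.299  1.568  0.206  0.977 -0.615] F [-1.7 -4.8  3.5] w 0.0129
-0.08473741751906833 0.24688676492115083 0.26102395411347307 theta 1.1437589459018662
```

View pics/c6.png

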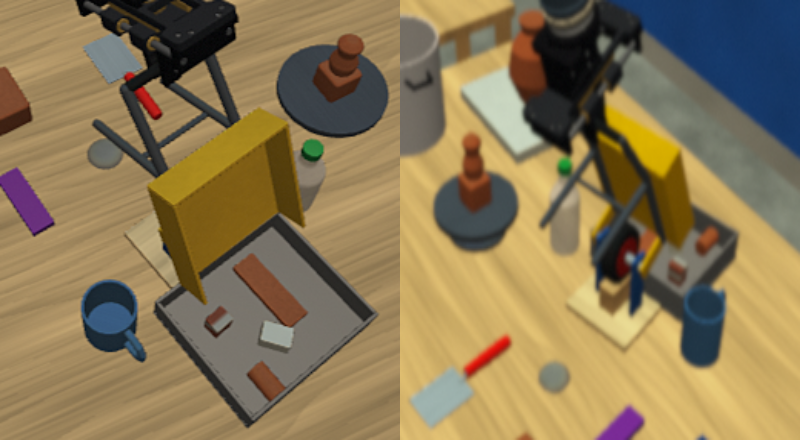

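The picture shows the bar, post, prop and stub all in the crate, around (265,320) in the left view, and an empty tray. Now I'll plan the lowering.

```bash
python3 - <<'E'
from h import *
p,R,o=pose(); z=R.apply([0,0,1]); r=(-.2587,.0256)
lat0=p-.017*z-bar(1.1437,r); lat0-=U*(lat0@U); lat0[2]=0
ths=list(np.arange(1.10,.25,-.08))+[.24,.20,.16,.12,.09,.06,.035,.015,0,-.006]
print(len(ths)); plan([(bar(t,r)+lat0+.017*z,R,1) for t in ths],0.1)
E
```

```text
21
[[0, -0.011, 0.001, 0, 0, 0, 0.1], [0, -0.021, 0.001, 0, 0, 0, 0.1], [0, -0.02, 0.003, 0, 0, 0, 0.1], [0, -0.02, 0.005, 0, 0, 0, 0.1], [0, -0.02, 0.006, 0, 0, 0, 0.1]]
[[0, -0.02, 0.008, 0, 0, 0, 0.1], [0, -0.018, 0.009, 0, 0, 0, 0.1], [0, -0.018, 0.011, 0, 0, 0, 0.1], [0, -0.017, 0.012, 0, 0, 0, 0.1], [0, -0.016, 0.013, 0, 0, 0, 0.1]]
[[0, -0.015, 0.015, 0, 0, 0, 0.1], [0, -0.01, 0.012, 0, 0, 0, 0.1], [0, -0.006, 0.008, 0, 0, 0, 0.1], [0, -0.006, 0.008, 0, 0, 0, 0.1], [0, -0.006, 0.009, 0, 0, 0, 0.1]]
[[0, -0.004, 0.006, 0, 0, 0, 0.1], [0, -0.004, 0.007, 0, 0, 0, 0.1], [0, -0.003, 0.006, 0, 0, 0, 0.1], [0, -0.003, 0.004, 0, 0, 0, 0.1], [0, -0.001, 0.004, 0, 0, 0, 0.1]]
[[0, -0.001, 0.001, 0, 0, 0, 0.1]]
```

Request:
drive_tool([
  [0,-0.011,0.001,0,0,0,0.1],
  [0,-0.021,0.001,0,0,0,0.1],
  [0,-0.02,0.003,0,0,0,0.1],
  [0,-0.02,0.005,0,0,0,0.1],
  [0,-0.02,0.006,0,0,0,0.1],
])

```text
time: 19.3
position: [0.5484, -0.0224, 0.2785]
tool_rot: [0.601, 0.78, 0.138, 0.107]
ft_force: [1.8, -2.5, -3.4]
grip_width: 0.0133
```

Request:
drive_tool([
  [0,-0.02,0.008,0,0,0,0.1],
  [0,-0.018,0.009,0,0,0,0.1],
  [0,-0.018,0.011,0,0,0,0.1],
  [0,-0.017,0.012,0,0,0,0.1],
  [0,-0.016,0.013,0,0,0,0.1],
])

```text
time: 19.92
position: [0.4848, -0.0379, 0.1976]
tool_rot: [0.602, 0.779, 0.139, 0.106]
ft_force: [6.6, 2.9, -6.8]
grip_width: 0.0133
```

Request:
drive_tool([
  [0,-0.015,0.015,0,0,0,0.1],
  [0,-0.01,0.012,0,0,0,0.1],
  [0,-0.006,0.008,0,0,0,0.1],
  [0,0,0,0,0,0,0.1],
])

```text
time: 20.42
position: [0.4675, -0.042, 0.1538]
tool_rot: [0.602, 0.78, 0.138, 0.104]
ft_force: [-3.4, -1.4, -3.0]
grip_width: 0.0131
```

```bash
python3 - <<'E'
from h import *
st(); p,R,o=pose(); z=R.apply([0,0,1]); r=(-.2587,.0256); g=p-.017*z-AX; x=np.dot(g,U); th=np.arctan2(g[2],-x)-np.arctan2(.0256,.2587); print(np.hypot(x,g[2]),'theta',th)
lat0=p-.017*z-bar(th,r); lat0-=U*(lat0@U); lat0[2]=0
plan([(bar(t,r)+lat0+.017*z,R,1) for t in (th-.04,th-.08,.09,.06,.035,.015,0,-.006)],0.1)
E
```

```text
t 20.43 p [ 0.4675 -0.042   0.1538] yaw 14.68 z [ 0.329  0.09  -0.94 ] q [-0.489  0.369  2.127  0.567  0.45  -1.235] F [-3.4 -1.4 -3. ] w 0.0131
0.260076899811987 theta 0.19295901333123722
[[0, -0.006, 0.009, 0, 0, 0, 0.1], [0, -0.006, 0.008, 0, 0, 0, 0.1], [0, -0.003, 0.005, 0, 0, 0, 0.1], [0, -0.004, 0.007, 0, 0, 0, 0.1], [0, -0.003, 0.006, 0, 0, 0, 0.1]]
[[0, -0.002, 0.004, 0, 0, 0, 0.1], [0, -0.002, 0.004, 0, 0, 0, 0.1], [0, 0, 0.001, 0, 0, 0, 0.1]]
```

Request:
drive_tool([
  [0,-0.006,0.009,0,0,0,0.1],
  [0,-0.006,0.008,0,0,0,0.1],
  [0,-0.003,0.005,0,0,0,0.1],
  [0,-0.004,0.007,0,0,0,0.1],
  [0,-0.003,0.006,0,0,0,0.1],
])

```text
time: 21.05
position: [0.4595, -0.0439, 0.1144]
tool_rot: [0.601, 0.78, 0.139, 0.105]
ft_force: [-3.5, -0.2, -3.0]
grip_width: 0.0135
```

Request:
drive_tool([
  [0,-0.002,0.004,0,0,0,0.1],
  [0,-0.002,0.004,0,0,0,0.1],
  [0,0,0,0,0,0,0.1],
])

```text
time: 21.42
position: [0.4586, -0.0442, 0.1055]
tool_rot: [0.601, 0.78, 0.139, 0.105]
ft_force: [-3.6, -0.4, -3.0]
grip_width: 0.0128
```

```bash
python3 - <<'E'
from h import *
st(); p,R,o=pose(); z=R.apply([0,0,1]); g=p-.017*z-AX; x=np.dot(g,U); print(np.hypot(x,g[2]),'theta',np.arctan2(g[2],-x)-np.arctan2(.0256,.2587))
E
```

```text
t 21.43 p [ 0.4586 -0.0442  0.1055] yaw 14.76 z [ 0.33  0.09 -0.94] q [-0.507  0.487  2.193  0.874  0.317 -1.583] F [-3.6 -0.4 -3. ] w 0.0128
0.2595469301194157 theta 0.003503024847874764
```

Request:
drive_tool([
  [0,0,0.001,0,0,0,0.1],
  [0,0,0,0,0,0,0.1],
  [0,0,0,0,0,0,0.3],
  [0,0,0,0,0,0,0.46],
  [0,0,0,0,0,0,0.46],
])

```text
time: 22.05
position: [0.4616, -0.0458, 0.1056]
tool_rot: [0.601, 0.78, 0.139, 0.108]
ft_force: [0.3, -0.1, 0.4]
grip_width: 0.0347
```

Request:
drive_tool([
  [0,0,-0.01,0,0,0,0.46],
  [0,0,-0.02,0,0,0,0.46],
  [0,0,-0.03,0,0,0,0.46],
  [0,0,-0.03,0,0,0,0.46],
  [0,0,-0.04,0,0,0,0.46],
])

```text
time: 22.68
position: [0.4169, -0.0569, 0.228]
tool_rot: [0.601, 0.78, 0.138, 0.106]
ft_force: [0.3, -0.4, 0.3]
grip_width: 0.0401
```

Request:
drive_tool([
  [0,0,-0.04,0,0,0,0.46],
  [0,0,0,0,0,0,0.46],
  [0,0,0,0,0,0,0.46],
])

```text
time: 23.05
position: [0.4038, -0.0601, 0.2644]
tool_rot: [0.601, 0.78, 0.138, 0.107]
ft_force: [-0.4, -0.4, -0.4]
grip_width: 0.0401
```

```bash
python3 - <<'E'
from h import *
np.set_printoptions(precision=4,suppress=True)
st(); snap('scene','s7'); snap('side','d7')
a=cv2.imread('pics/s7.png')[150:440,170:510]; c=cv2.imread('pics/d7.png')[130:400,200:460]
cv2.imwrite('pics/c7.png',np.hstack([cv2.resize(a,(440,400)),cv2.resize(c,(360,400))]))
for n in ('scene0','s7'):
    W=cloud(n); p=np.load(f'pics/{n}.npz')['p']; H,S,V=cv2.split(cv2.cvtColor(p,cv2.COLOR_BGR2HSV)); X,Y,Z=W[...,0],W[...,1],W[...,2]
    k=(H>20)&(H<32)&(S>190)&(Z>.13)&(abs(Y)<.15); 
    for nm,m in [('rim',k&(Z>.198)),('bar4',(H<14)&(S>80)&(abs(X-.57)<.07)&(Y<-.28)&(Z>.03)&(Z<.08))]:
        P=W[m&np.isfinite(X)]; print(n,nm,cv2.minAreaRect(P[:,:2].astype(np.float32)),np.median(P[:,2]))
W=cloud('s7'); C=(W-AX)@np.array([U,[-U[1],U[0],0],[0,0,1]]).T
p=np.load('pics/s7.npz')['p']; H,S,V=cv2.split(cv2.cvtColor(p,cv2.COLOR_BGR2HSV))
P=C[(S<70)&(C[...,0]>.03)&(C[...,0]<.3)&(abs(C[...,1])<.13)&(abs(C[...,2]+.095-.048)<.005)]; print('crate rim (stand)',np.percentile(P,[1,99],axis=0))
m=((H<14)&(S>80)&(C[...,0]>.03)&(C[...,0]<.28)&(abs(C[...,1])<.12)&(C[...,2]<0)).astype(np.uint8)
nl,lab,s,_=cv2.connectedComponentsWithStats(m)
for i in range(1,nl):
    if s[i,4]>25: print('piece',s[i,4],np.nanmean(C[lab==i],0)+[0,0,.095])
E
```

```text
t 23.05 p [ 0.4038 -0.0601  0.2644] yaw 14.79 z [ 0.333  0.088 -0.939] q [-0.641  0.05   2.102  0.384  0.803 -1.141] F [-0.4 -0.4 -0.4] w 0.0401
scene0 rim ((0.6335068941116333, 0.0014727190136909485), (0.17515471577644348, 0.17071543633937836), 14.78005313873291) 0.20400010930919488
scene0 bar4 ((0.5652785301208496, -0.3203284442424774), (0.11434125900268555, 0.03759738430380821), 5.84151554107666) 0.06370177374824822
s7 rim ((0.5084095001220703, -0.03101353347301483), (0.43455636501312256, 0.1692444533109665), 14.555571556091309) 0.2040493606553858
s7 bar4 ((0.5636287927627563, -0.3208445906639099), (0.10671810060739517, 0.03742963820695877), 5.525881290435791) 0.05192443338353073
crate rim (stand) [[ 0.0471 -0.1118 -0.0518]
 [ 0.2387  0.1086 -0.0424]]
piece 933 [0.1236 0.031  0.0163]
piece 85 [ 0.107  -0.0551  0.0332]
piece 42 [ 0.1199 -0.0636  0.0176]
piece 333 [ 0.2084 -0.0618  0.029 ]
```

View pics/c7.png

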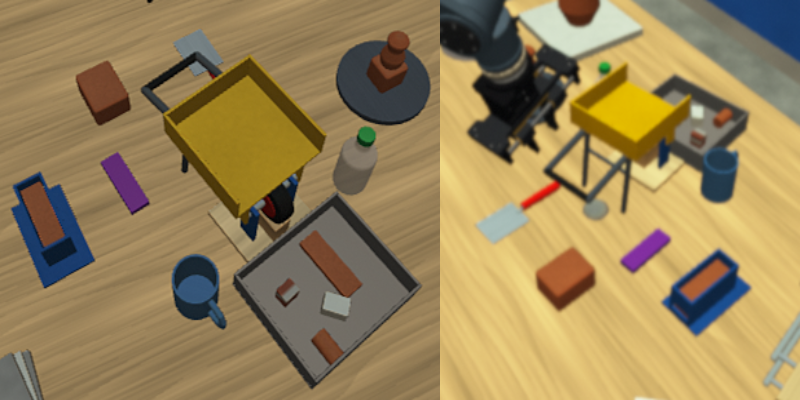

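The picture shows all four items in the crate, around (330,290) in the left view. The barrow is on its legs with the rim at 204 mm as before, the magazine column is intact and the bystanders are in place. Handing in.

```bash
python3 -c "
from rig import robot
print(robot.hand_in())"
```

```text
the job is handed in; nothing more can be done
None
```

The bottom bar and the three pieces are in the crate, the barrow is back on its legs and let go, and I handed the job in at about 23 s of the 72 s allowed. The hand-in gives no verdict, so what follows rests on my own last checks:

- **Bar and tray:** I drew bar1 out and laid it in the tray's left half, at about (3, 33) mm from `tray_in`, flat on the floor. Because the fingers reach below the bar, its rear end was let down about 1 cm on release.
- **Tipping:** I gripped the crossbar, tipped the barrow to about 1.14 rad and lowered it along the same arc at up to about 0.65 rad/s. Just before release it was at about 0.004 rad.
- **Crate:** The last pictures show bar1, post, prop and stub well inside the crate. I measured positions for the terracotta items; the white post I judged by eye only.
- **Barrow:** The tray rim is back at its starting height of 204 mm.
- **Magazine:** The top bar of the column is centred, and its upper face is at 52 mm, one bar lower than before. The two bars below it are hidden, so I inferred them from that drop.
- **Other things:** The bystanders look unmoved in the pictures; I did not measure their shifts. The wrist force reading at the end was near zero, and the gripper was clear of everything.

One check was unusable: the tray's outline in the last picture was spoiled by the arm being in view, so only its height confirms the barrow is down.

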